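# Try out the rehung glass flap of the key rack

### The arm

A 7-joint arm with a two-finger parallel gripper is mounted at the origin on the work surface. World frame = base frame: x ahead of the robot, y to its left, z up, the work surface at z = 0. Lengths are in m, angles in rad, forces in N, time in s.
With the tool pointing down it reaches from about 0.35 to 0.9 m from the base axis. Payload 7.2 kg.
Tool frame: the origin (TCP) lies between the finger pads, 19 mm behind the fingertips; this is the grasp point; z points along the fingers, y is the line along which they close (so a half turn about z gives the same grasp; the last joint's range is limited). The gripper opens to 85 mm and grips with 20 to 120 N. Pads are 22 mm wide; open, the fingers measure 114 mm over their backs; the gripper's body (76 mm by 85 mm) begins 54 mm behind the grasp point. The pads swing forward as they close: fully open they stand 13 mm farther back than shut.
Start: joints at [-1.241, 0.411, -0.013, 1.596, 0.006, 1.134, -0.082], TCP at [0.242, 0.576, 0.25] pointing down, gripper open.
Joint ranges: [-2.95, 2.95], [-0.29, 1.99], [-1.47, 1.44], [0.14, 2.54], [-1.03, 4.17], [0.13, 1.85], [-2.86, 2.86]. Speed limits (rad/s): [2.39, 2.39, 3.01, 3.01, 3.14, 3.14, 3.14].

### API

Orientations are given as a 3x3 rotation matrix whose columns are the frame's x, y, z axes.
In Python, from plant import bot gives the robot as it stands. The module is installed in compiled form; this text tells all that it offers.
- The arm moves only by the tool jog_arm, never from a script. Its argument "series" is text: rows parted by semicolons, each of 6 numbers parted by spaces: the shift along the tool's x, y, z each as a share of 400 mm, from -1 to 1, then the turn, a rotation vector about the tool's x, y, z each as a share of 120 degrees, from -1 to 1. In form: x y z ax ay az; .... A call has 1 to 5 rows; each row is the pose to reach, as a shift and turn from the pose commanded when the call began, along the tool's axes at that moment; what a row does not reach only later rows make up. A row lasts 1/8 s, in which the tool goes at most 62.5 mm and 10.7 degrees, less where a joint would pass 70% of its speed; a pose out of reach is approached as far as the arm can. A call with a number of a shift or a turn outside -1 to 1 is refused whole. A call with a gripper value outside its range is refused whole. "grip" is the opening, from -1 (shut) to 1 (fully open), set as the call begins (left out, the last holds). The fingers move at their own pace and stop on an object; "squeeze" is the grip in N (left out, the last holds). Time passes only in rows, so rows that repeat a pose let the fingers close. It gives the time, the measured TCP pose, the force, the opening and the grip force at its end, in the units of the state.
- bot.observe(): the state, without advancing time (a new reading comes with each control period).
- bot.get_image(name): name is "side" or "top" or "wrist"; returns (picture, depth): 480x640x3 uint8, red, green, blue; 480x640 float32, m along the optical axis (not along the pixel's ray), 0 where there is no reading.
- bot.calibration(name): a dict with "fx", "fy", "cx", "cy" (pixels), "position" and "rotation" of the camera in the world; the wrist camera has in their place "mount" (4x4, takes a point from camera to tool coordinates, whose origin is the TCP and whose axes are the flange's). Camera axes: x right, y up, looking along -z (the intrinsics and any distortion apply to the point x, -y, -z); pixel columns grow to the right and rows downward; lengths in m; the calibration is good to about 2 mm. The wrist camera is an equidistant fisheye: a pixel r from the principal point sees the ray r / f radians off the axis. A picture is of the moment at which its call begins: read the wrist's pose just before it. calibration takes no time and is no camera call.
- bot.close_job(): hands the job in; it is judged then, once.
The state is a dict: "clock": time; "joints": joint angles; "qvel": joint speeds; "joint_efforts": joint torques, N m; "position": TCP position; "tool_rot": TCP orientation; "force": force on the tool from outside, world axes, zero at the start; "ft_torque": the same for the moment, N m; "gripper_width": opening from 0.0 (shut) to 1.0 (fully open); "grip_force": force on a finger pad.
Only numpy, scipy, OpenCV 4.12 (cv2) and the standard library are available. Lean on these libraries where they do the work, as an engineer would, in place of code of your own. Each camera call takes 0.05 s, during which the arm holds its last target. There are 200 camera calls.

### The job

The frosted glass flap in front of the key hooks has been rehung on its self-centring hinge: draw it by its knob at least 30 degrees open towards the robot, let it go, and for six seconds, while it still swings widely and freely to and fro, guard it with the gripper: stay right above the moving knob (within 3 cm sideways, the point between the finger pads no more than 10 cm above the knob's top) without touching it. Then catch the flap and leave it standing still in its closed position, with the robot clear of it. Do not fling it or run it against its stops, and leave the things around it where they lie.

Things in the scene. Friction and masses are not known exactly. Their poses are not given: they have to be found in the camera images.
- rack: Fixed key rack: steel foot and upright hinge post (16 mm thick, 160 mm high) carrying the flap, and a 130 mm high wooden hook board 230 mm behind the closed flap, clear of its swing. Origin: on the slate, on the hinge axis. Local x points away from the robot to the board, z up; the closed flap runs from the post along local -y. Place and yaw vary.
- flap (a joint): Flap angle about the upright hinge, rad: 0 = closed, where a spring centres it; positive = free end towards the robot (rack's -x), negative = towards the hook board; stops at +-1.0. At angle a the knob's axis is at (-0.190 sin a, -0.190 cos a) m in the rack's frame. Nominal: mass 0.55 kg, inertia 0.0101 kg m2, spring 0.025 N m/rad, damping 0.0008 N m s/rad; mass varies.
- flap_mid (a point): Centre of the flap's frosted glass pane (7 mm thick, in aluminium rails), 109 mm from the hinge axis, 85 mm above the slate. The flap reaches 206 mm from the hinge axis, from 26 to 141 mm above the slate. Let go, it swings to and fro with a period near 4 s (3.3 to 4.8 s as the mass varies), and the swing takes about 25 s to fall to a third.
- knob (a point): Centre of the flat top of the flap's pull knob: an upright steel cylinder, 30 mm across, 50 mm tall, on the flap's upper edge (141 to 191 mm above the slate), 190 mm from the hinge axis, turning with the flap. Pinch it from above; with the fingers closing along the flap it can swing out between them. Local z up, y towards the hinge.
- bowl: Bystander: jade-green ceramic bowl, 124 mm across, 55 mm high, just beyond the reach of the flap's free end. Origin: centre of the underside.
- flashlight: Bystander: black steel flashlight, 140 mm long, up to 38 mm thick, lying on the slate in front of the rack to the left. Origin: on the slate, under its tail end; local x runs along it to the lens.
- cap: Bystander: black plastic umbrella handle cap, 38 mm across, 42 mm high, standing in front of the hinge post. Origin: centre of the underside.
- fob: Bystander: silver key fob, 34 x 63 x 9 mm, lying flat under the flap's path; the flap passes 17 mm above it. Origin: centre of the underside.
- tin: Bystander: round aluminium tin, 72 mm across, 30 mm high, left of the rack. Origin: centre of the underside.

How it is judged:
On the way, in this order (a step that is already met when the one before it is completed fails the run):
1. the flap is drawn open towards the robot, at least 0.49 rad (about 30 degrees) (value of joint flap above 0.49 rad), for 0.1 s.
2. for 6 s on end the flap swings wide (past 0.2 rad or over 0.31 rad/s at each moment), untouched, with the TCP within 35 mm of the knob sideways and 0 to 115 mm above its top (horizontal distance between the grasp point and knob below 0.035 m and z of the grasp point in the frame of knob between 0 and 0.115 m and contact force between each of the fingers, the arm and rack below 0.05 N and (value of joint flap above 0.2 rad or value of joint flap below -0.2 rad or velocity of joint flap above 0.31 rad/s or velocity of joint flap below -0.31 rad/s)), for 6 s.
At the end, for the whole second after the job is handed in: the flap stands closed within 0.1 rad and still (slower than 0.1 rad/s), released (value of joint flap between -0.1 and 0.1 rad and velocity of joint flap between -0.1 and 0.1 rad/s); the robot touches nothing.
It fails at once if the flap is run against its stops (beyond 0.95 rad) (value of joint flap above 0.95 rad or value of joint flap below -0.95 rad).
It fails at once if the flap is flung (faster than 2 rad/s) (velocity of joint flap above 2 rad/s or velocity of joint flap below -2 rad/s).
It fails at once if a bystander is moved by more than 20 mm (distance of any of bowl, flashlight, cap, fob, tin from where it was at the start of the episode above 0.02 m).
It also fails if it takes over 72 s, if anything falls off the work surface, if the arm or the gripper's body presses on something with over 40 N, if the wrist force passes 120 N, or if a joint passes its speed limit or range.

## Working session

There is one attempt and no reset: what is moved stays moved. The work goes in short steps, Python scripts to look and compute and a tool call to move; the robot and the scene stay as the last step left them, time stands still between calls to the robot, and variables do not carry over. Pictures are saved under pics/ and viewed, at most 10 in all, crops included, and the job is handed in when it is done.

Besides the shell and the picture viewer there is one more tool, called after "Call:" as name(argument=value, ...), one argument or row to a line, values as JSON. jog_arm: Moves the arm, as the interface text tells. Its arguments: {"type":"object","properties":{"series":{"type":"string"},"grip":{"type":"number"},"squeeze":{"type":"number"}},"required":["series"]}

```bash
mkdir -p pics; cat > h.py <<'E'
import numpy as np, cv2
from plant import bot
def ray(c,u,v):
    d=np.stack([(np.asarray(u)-c['cx'])/c['fx'],-(np.asarray(v)-c['cy'])/c['fy'],-np.ones(np.shape(u))],-1)
    return d@np.array(c['rotation']).T
def cloud(name):
    im,dp=bot.get_image(name); c=bot.calibration(name)
    v,u=np.mgrid[:480,:640]; P=ray(c,u,v)*dp[...,None]+np.array(c['position']); P[dp==0]=np.nan
    return im,dp,P
E
python3 - <<'E'
from h import *
s=bot.observe();print({k:np.round(v,3).tolist() for k,v in s.items()})
out=[]
for n in('side','top'):
    im,dp,P=cloud(n);np.savez('%s.npz'%n,im=im,P=P)
    cv2.imwrite('pics/%s0.png'%n,im[...,::-1]); c=bot.calibration(n);print(n,{k:np.round(v,3).tolist() for k,v in c.items()})
E
```

```text
{'clock': 0.0, 'joints': [-1.241, 0.412, -0.013, 1.597, 0.006, 1.134, -0.082], 'qvel': [0.002, 0.001, 0.001, 0.002, -0.001, 0.0, -0.0], 'joint_efforts': [0.002, -60.062, 0.683, -29.94, 0.014, 0.011, 0.0], 'position': [0.242, 0.576, 0.249], 'tool_rot': [[-0.922, 0.387, -0.001], [0.387, 0.922, -0.002], [-0.0, -0.002, -1.0]], 'force': [0.446, 0.489, -0.205], 'ft_torque': [-0.028, 0.02, 0.016], 'grip_force': 0.0, 'gripper_width': 1.0}
side {'fx': 522.92, 'fy': 522.92, 'cx': 329.359, 'cy': 250.602, 'position': [0.179, -0.427, 0.868], 'rotation': [[0.814, 0.446, -0.372], [-0.581, 0.619, -0.529], [-0.005, 0.646, 0.763]]}
top {'fx': 504.115, 'fy': 504.115, 'cx': 316.222, 'cy': 229.167, 'position': [0.346, 0.068, 1.213], 'rotation': [[-0.021, 0.986, -0.163], [-1.0, -0.018, 0.019], [0.016, 0.164, 0.986]]}
```

View pics/top0.png

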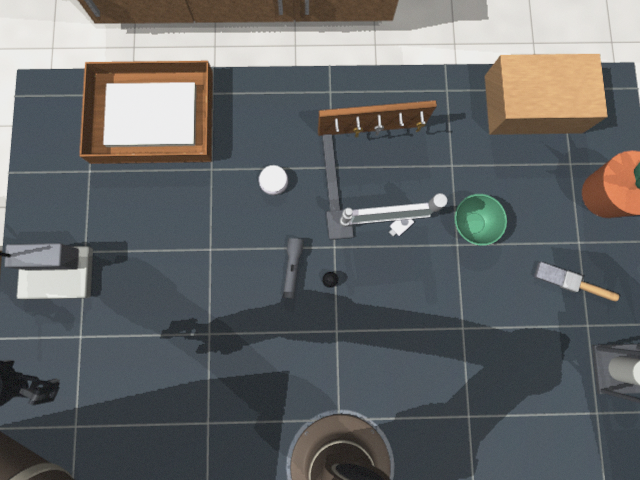

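View pics/side0.png

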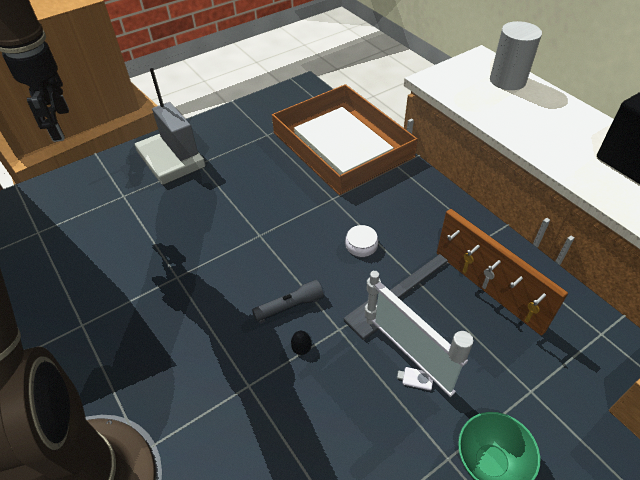

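The top view shows the knob at about (440,202), the hinge post at (347,215), the bowl at (481,220) and the fob at (401,227). In the side view the knob is at (461,342) and the post at (374,276).

```bash
python3 - <<'E'
from h import *
for n,k,p in(('top',(440,202),(347,215)),('side',(461,342),(374,277))):
    d=np.load(n+'.npz');P=d['P']
    for nm,(u,v),zr in(('knob',k,(.18,.21)),('post',p,(.145,.2))):
        w=P[v-22:v+23,u-22:u+23].reshape(-1,3);im=d['im'][v-22:v+23,u-22:u+23].reshape(-1,3)
        ww=w[(w[:,2]>zr[0])&(w[:,2]<zr[1])]
        if nm=='knob':
            zt=np.median(ww[ww[:,2]>np.percentile(ww[:,2],60),2]); 
            ww=ww[abs(ww[:,2]-zt)<.004]
        if len(ww):
            c,r=cv2.minEnclosingCircle(ww[:,:2].astype(np.float32)); print(n,nm,len(ww),ww.mean(0).round(4),np.round(c,4),round(r,4),'z',np.percentile(ww[:,2],[5,50,95]).round(4))
    # flap line: points z .10-.139 around
    q=P.reshape(-1,3);m=(q[:,2]>.125)&(q[:,2]<.145)&(q[:,0]>.5)&(q[:,0]<.72)&(q[:,1]>-.26)&(q[:,1]<.05);q=q[m]
    a=np.polyfit(q[:,1],q[:,0],1);print('line x=a*y+b',a,len(q),q[:,1].min(),q[:,1].max(),'board')
    q=P.reshape(-1,3);m=(q[:,2]>.11)&(q[:,2]<.14)&(q[:,0]>.75)&(q[:,0]<.95)&(abs(q[:,1]+.08)<.2);q=q[m];print(np.polyfit(q[:,1],q[:,0],1),len(q))
E
```

```text
top knob 136 [ 0.5715 -0.2116  0.1894] [ 0.5718 -0.2118] 0.0148 z [0.1871 0.1894 0.1922]
top post 48 [ 0.5562 -0.0224  0.1575] [ 0.555  -0.0221] 0.0076 z [0.1507 0.1581 0.1609]
line x=a*y+b [-0.08625573  0.55357215] 517 -0.21575253212382975 -0.011770853069652518 board
[-0.07471973  0.79080598] 1094
side knob 279 [ 0.5696 -0.2144  0.192 ] [ 0.5698 -0.2138] 0.0156 z [0.1898 0.192  0.1942]
side post 105 [ 0.5547 -0.0281  0.1563] [ 0.5566 -0.0453] 0.0295 z [0.1456 0.1586 0.1625]
line x=a*y+b [-0.08438888  0.5515503 ] 1102 -0.23019199806302776 -0.013475483307855418 board
[-0.07536417  0.78817588] 2048
```

```bash
cat >> h.py <<'E'
import json,os
from scipy.spatial.transform import Rotation as Ro
H=np.array([.5555,-.0236]); YAW=.080
def knob(a): return H+.19*np.array([np.sin(YAW-a),-np.cos(YAW-a)])
def th(a): return np.pi/2+YAW-a
def Rt(t): c,s=np.cos(t),np.sin(t); return np.array([[-s,c,0],[c,s,0],[0,0,-1.]])
def plan(targets):
    """targets: (x,y,z,theta); prints rows, saves commanded end pose"""
    c=json.load(open('cmd.json')) if os.path.exists('cmd.json') else [.242,.576,.25,1.1732]
    R=Rt(c[3]);out=[];prev=np.array(c)
    for t in targets:
        t=np.array(t);d=R.T@(t[:3]-c[:3])/.4;az=-(t[3]-c[3])/np.radians(120)
        d,az=d.round(3)+0.,round(az,3); assert np.linalg.norm(t[:3]-prev[:3])<.0625 and abs(t[3]-prev[3])<.186,(t,prev)
        out.append('%g %g %g 0 0 %g'%(*d,az)); prev=t
    n=[*(np.array(c[:3])+R@d*.4),c[3]-az*np.radians(120)]
    json.dump(n,open('cmd.json','w')); print('; '.join(out))
def cmd(): return np.array(json.load(open('cmd.json')))
def line(a,b,n): return [np.array(a)+(np.array(b)-a)*(i+1)/n for i in range(n)]
E
python3 - <<'E'
from h import *
L=line([.242,.576,.25,1.1732],[*knob(0),.27,th(0)],15)
for i in range(3): plan(L[5*i:5*i+5])
print(knob(0),th(0),Ro.from_matrix(Rt(1.)).as_matrix()[0])
E
```

```text
-0.101 -0.1 -0.003 0 0 -0.015; -0.203 -0.2 -0.007 0 0 -0.03; -0.304 -0.3 -0.01 0 0 -0.046; -0.406 -0.4 -0.013 0 0 -0.061; -0.507 -0.5 -0.017 0 0 -0.076
-0.084 -0.115 -0.003 0 0 -0.015; -0.169 -0.23 -0.006 0 0 -0.03; -0.253 -0.345 -0.01 0 0 -0.046; -0.337 -0.46 -0.013 0 0 -0.061; -0.422 -0.574 -0.016 0 0 -0.076
-0.064 -0.127 -0.004 0 0 -0.015; -0.13 -0.254 -0.007 0 0 -0.03; -0.195 -0.381 -0.01 0 0 -0.046; -0.26 -0.507 -0.014 0 0 -0.061; -0.325 -0.634 -0.017 0 0 -0.076
[ 0.57068379 -0.21299232] 1.6507963267948966 [-0.84147098  0.54030231  0.        ]
```

Call:
jog_arm(
  series="-0.101 -0.1 -0.003 0 0 -0.015; -0.203 -0.2 -0.007 0 0 -0.03; -0.304 -0.3 -0.01 0 0 -0.046; -0.406 -0.4 -0.013 0 0 -0.061; -0.507 -0.5 -0.017 0 0 -0.076",
  grip=1,
  squeeze=30,
)

```text
clock: 0.72
position: [0.352, 0.3113, 0.2566]
tool_rot: [[-0.972, 0.236, -0.0], [0.236, 0.972, -0.0], [0.0, -0.0, -1.0]]
force: [1.2, -0.0, -0.1]
gripper_width: 1.0
grip_force: 0.0
```

Call:
jog_arm(
  series="-0.084 -0.115 -0.003 0 0 -0.015; -0.169 -0.23 -0.006 0 0 -0.03; -0.253 -0.345 -0.01 0 0 -0.046; -0.337 -0.46 -0.013 0 0 -0.061; -0.422 -0.574 -0.016 0 0 -0.076",
)

```text
clock: 1.35
position: [0.4617, 0.0485, 0.2633]
tool_rot: [[-0.997, 0.078, 0.0], [0.078, 0.997, 0.0], [-0.0, 0.0, -1.0]]
force: [0.2, 1.7, 0.3]
gripper_width: 1.0
grip_force: 0.0
```

Call:
jog_arm(
  series="-0.064 -0.127 -0.004 0 0 -0.015; -0.13 -0.254 -0.007 0 0 -0.03; -0.195 -0.381 -0.01 0 0 -0.046; -0.26 -0.507 -0.014 0 0 -0.061; -0.325 -0.634 -0.017 0 0 -0.076",
)

```text
clock: 1.98
position: [0.5713, -0.2143, 0.2697]
tool_rot: [[-0.997, -0.081, -0.0], [-0.081, 0.997, 0.0], [0.0, 0.0, -1.0]]
force: [0.7, -0.3, -0.4]
gripper_width: 1.0
grip_force: 0.0
```

```bash
cat >> h.py <<'E'
def flap(name='side',ret=0):
    t=bot.observe()['clock']; im,dp,P=cloud(name); q=P.reshape(-1,3); q=q[np.isfinite(q[:,0])]
    d=q[:,:2]-H; r=np.hypot(*d.T); m=(q[:,2]>.05)&(q[:,2]<.135)&(r>.06)&(r<.17); d=d[m]
    a=YAW-np.arctan2(d[:,0],-d[:,1]); a=a[abs(a)<1.05]
    return t,float(np.median(a)),len(a),float(np.percentile(a,75)-np.percentile(a,25))
E
python3 - <<'E'
from h import *
s=bot.observe();im,dp=bot.get_image('wrist');cv2.imwrite('pics/w1.png',im[...,::-1])
c=bot.calibration('wrist');print({k:np.round(v,3).tolist() for k,v in c.items()})
for n in('side','top'): print(n,flap(n))
plan(line([*knob(0),.27,th(0)],[*knob(0),.178,th(0)],4)+[[*knob(0),.178,th(0)]])
E
```

```text
{'fx': 371.648, 'fy': 371.648, 'cx': 317.135, 'cy': 231.511, 'mount': [[-0.0, 0.947, 0.32, 0.082], [1.0, 0.0, -0.0, -0.001], [-0.0, 0.32, -0.947, -0.125], [0.0, 0.0, 0.0, 1.0]]}
side (2.025, 0.02215980807616795, 1385, 0.01137586182787901)
top (2.075, 0.017357285292236554, 267, 0.008651198731574272)
0 0 0.058 0 0 -0; 0 0 0.115 0 0 -0; 0 0 0.173 0 0 -0; 0 0 0.23 0 0 -0; 0 0 0.23 0 0 -0
```

View pics/w1.png

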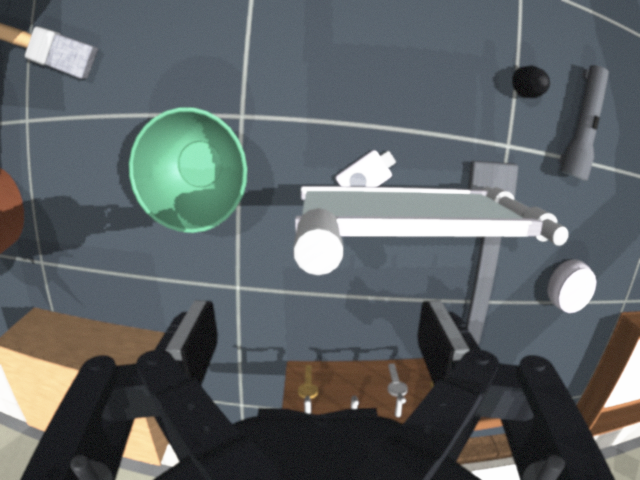

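The wrist view shows the knob top at (319,250), centred between the fingers; its ray meets z = 0.191 within about 2 mm of the TCP. Next I descend and grip.

Call:
jog_arm(
  series="0 0 0.058 0 0 0; 0 0 0.115 0 0 0; 0 0 0.173 0 0 0; 0 0 0.23 0 0 0; 0 0 0.23 0 0 0",
)

```text
clock: 2.75
position: [0.5697, -0.2109, 0.1763]
tool_rot: [[-0.997, -0.081, -0.004], [-0.081, 0.997, 0.002], [0.004, 0.002, -1.0]]
force: [0.7, 0.8, 0.2]
gripper_width: 1.0
grip_force: 0.0
```

Call:
jog_arm(
  series="0 0 0 0 0 0; 0 0 0 0 0 0; 0 0 0 0 0 0; 0 0 0 0 0 0",
  grip=-1,
  squeeze=30,
)

```text
clock: 3.25
position: [0.5713, -0.2139, 0.179]
tool_rot: [[-0.997, -0.079, 0.002], [-0.079, 0.997, -0.001], [-0.002, -0.001, -1.0]]
force: [-0.9, -3.3, 4.1]
gripper_width: 0.339
grip_force: 32.4
```

```bash
python3 - <<'E'
from h import *
print(flap())
A=np.linspace(0,.70,16)[1:]
for i in range(3): plan([[*knob(a),.178,th(a)] for a in A[5*i:5*i+5]])
E
```

```text
(3.25, 0.02201672225935676, 1383, 0.011032906405841099)
0.023 0.001 0 0 0 0.022; 0.045 0.002 0 0 0 0.045; 0.067 0.005 0 0 0 0.067; 0.089 0.008 0 0 0 0.089; 0.11 0.013 0 0 0 0.111
0.022 0 0 0 0 0.023; 0.044 0.002 0 0 0 0.045; 0.067 0.005 0 0 0 0.067; 0.088 0.008 0 0 0 0.089; 0.11 0.013 0 0 0 0.112
0.022 0 0 0 0 0.022; 0.044 0.002 0 0 0 0.044; 0.066 0.004 0 0 0 0.067; 0.088 0.008 0 0 0 0.089; 0.11 0.013 0 0 0 0.111
```

Call:
jog_arm(
  series="0.023 0.001 0 0 0 0.022; 0.045 0.002 0 0 0 0.045; 0.067 0.005 0 0 0 0.067; 0.089 0.008 0 0 0 0.089; 0.11 0.013 0 0 0 0.111",
)

```text
clock: 3.92
position: [0.5266, -0.2121, 0.179]
tool_rot: [[-0.988, 0.155, 0.002], [0.155, 0.988, -0.001], [-0.002, -0.001, -1.0]]
force: [-1.4, -4.1, 7.2]
gripper_width: 0.338
grip_force: 32.7
```

Call:
jog_arm(
  series="0.022 0 0 0 0 0.023; 0.044 0.002 0 0 0 0.045; 0.067 0.005 0 0 0 0.067; 0.088 0.008 0 0 0 0.089; 0.11 0.013 0 0 0 0.112",
)

```text
clock: 4.55
position: [0.4838, -0.2001, 0.1789]
tool_rot: [[-0.925, 0.381, 0.002], [0.381, 0.925, -0.001], [-0.002, -0.0, -1.0]]
force: [-1.2, -2.4, 9.9]
gripper_width: 0.341
grip_force: 32.8
```

Call:
jog_arm(
  series="0.022 0 0 0 0 0.022; 0.044 0.002 0 0 0 0.044; 0.066 0.004 0 0 0 0.067; 0.088 0.008 0 0 0 0.089; 0.11 0.013 0 0 0 0.111",
)

```text
clock: 5.18
position: [0.4451, -0.1786, 0.1789]
tool_rot: [[-0.812, 0.584, 0.002], [0.584, 0.812, -0.001], [-0.002, 0.001, -1.0]]
force: [-1.4, -2.5, 10.3]
gripper_width: 0.342
grip_force: 33.0
```

Call:
jog_arm(
  series="0 0 0 0 0 0; 0 0 0 0 0 0",
)

```text
clock: 5.42
position: [0.4452, -0.1787, 0.1789]
tool_rot: [[-0.813, 0.582, 0.002], [0.582, 0.813, -0.0], [-0.002, 0.001, -1.0]]
force: [-1.6, -2.5, 10.5]
gripper_width: 0.341
grip_force: 33.0
```

```bash
python3 - <<'E'
from h import *
print(flap(),flap('top'),knob(.7))
E
```

```text
(5.425, 0.725389714936485, 16, 0.006137030884528882) (5.475, 0.7268777104997616, 312, 0.011672555834256637) [ 0.44510332 -0.17823691]
```

```bash
cat > g.py <<'E'
from h import *
import sys
from scipy.optimize import least_squares
F='samples.json'; P0=np.array([5.62,1.57,.044,.7]); S=np.array([.1,.3,.01,.03])
def model(p,t): u=np.maximum(t-p[0],0); return p[3]*np.exp(-p[2]*u)*np.cos(p[1]*u)
def fit():
    D=np.array(json.load(open(F)))
    return least_squares(lambda p:np.r_[(model(p,D[:,0])-D[:,1])/.012,(p-P0)/S],P0,loss='soft_l1').x
def measure(names=('top',)):
    D=json.load(open(F)) if os.path.exists(F) else []
    for n in names:
        t,a,k,w=flap(n); print(n,t,round(a-.02,3),k,round(w,3))
        if k>40 and w<.08: D.append([t,a-.02])
    json.dump(D,open(F,'w')); p=fit(); print('fit',p.round(3)); return p
def follow(p,n,z=.245,theta=None):
    t=bot.observe()['clock']+.125*np.arange(1,n+1)
    th0=cmd()[3] if theta is None else theta
    print('t',t[-1].round(3),'a',model(p,t).round(3)); plan([[*knob(a),z,th0] for a in model(p,t)])
E
python3 - <<'E'
from h import *
plan([[*knob(a),z,th(.7)] for a,z in((.7,.178),(.67,.2),(.61,.238))])
E
```

```text
0 0 0 0 0 0; -0.014 0 -0.055 0 0 0; -0.043 0.002 -0.15 0 0 0
```

Call:
jog_arm(
  series="0 0 0 0 0 0; -0.014 0 -0.055 0 0 0; -0.043 0.002 -0.15 0 0 0",
  grip=1,
)

```text
clock: 5.9
position: [0.4582, -0.1863, 0.2373]
tool_rot: [[-0.814, 0.581, -0.004], [0.581, 0.814, 0.001], [0.004, -0.001, -1.0]]
force: [1.0, 0.8, 0.4]
gripper_width: 0.953
grip_force: 0.0
```

```bash
python3 - <<'E'
from g import *
print(bot.observe()['gripper_width'],bot.observe()['position'])
p=measure(('top',)); follow(p,3)
E
```

```text
0.9532985542024948 [ 0.45819363 -0.18626775  0.23734774]
top 5.9 0.609 316 0.011
fit [5.599 1.604 0.044 0.697]
t 6.325 a [0.493 0.387 0.267]
-0.055 0.008 -0.018 0 0 -0; -0.104 0.021 -0.018 0 0 -0; -0.157 0.041 -0.018 0 0 -0
```

Call:
jog_arm(
  series="-0.055 0.008 -0.018 0 0 0; -0.104 0.021 -0.018 0 0 0; -0.157 0.041 -0.018 0 0 0",
)

```text
clock: 6.32
position: [0.5204, -0.21, 0.2448]
tool_rot: [[-0.814, 0.581, -0.0], [0.581, 0.814, 0.001], [0.001, 0.001, -1.0]]
force: [0.1, -0.2, 0.0]
gripper_width: 1.0
grip_force: 0.0
```

```bash
python3 - <<'E'
from g import *
p=measure(('top',)); follow(p,4)
E
```

```text
top 6.325 0.281 301 0.009
fit [5.597 1.565 0.044 0.695]
t 6.875 a [ 0.104 -0.026 -0.153 -0.274]
-0.067 0.038 0.001 0 0 -0; -0.115 0.076 0.001 0 0 -0; -0.158 0.119 0.001 0 0 -0; -0.193 0.164 0.001 0 0 -0
```

Call:
jog_arm(
  series="-0.067 0.038 0.001 0 0 0; -0.115 0.076 0.001 0 0 0; -0.158 0.119 0.001 0 0 0; -0.193 0.164 0.001 0 0 0",
)

```text
clock: 6.88
position: [0.6213, -0.2013, 0.244]
tool_rot: [[-0.814, 0.581, -0.001], [0.581, 0.814, 0.001], [0.002, -0.0, -1.0]]
force: [-0.2, 0.3, 0.5]
gripper_width: 1.001
grip_force: 0.0
```

```bash
python3 - <<'E'
from g import *
p=measure(('top',)); follow(p,5)
E
```

```text
top 6.875 -0.261 210 0.008
fit [5.585 1.536 0.044 0.696]
t 7.55 a [-0.41  -0.497 -0.564 -0.61  -0.633]
-0.033 0.056 -0.001 0 0 -0; -0.049 0.094 -0.001 0 0 -0; -0.06 0.124 -0.001 0 0 -0; -0.066 0.145 -0.001 0 0 -0; -0.069 0.156 -0.001 0 0 -0
```

Call:
jog_arm(
  series="-0.033 0.056 -0.001 0 0 0; -0.049 0.094 -0.001 0 0 0; -0.06 0.124 -0.001 0 0 0; -0.066 0.145 -0.001 0 0 0; -0.069 0.156 -0.001 0 0 0",
)

```text
clock: 7.55
position: [0.6799, -0.1668, 0.2451]
tool_rot: [[-0.814, 0.581, -0.0], [0.581, 0.814, 0.0], [0.0, -0.0, -1.0]]
force: [0.0, 0.1, 0.2]
gripper_width: 1.0
grip_force: 0.0
```

```bash
python3 - <<'E'
from g import *
p=measure(('top',)); follow(p,5)
E
```

```text
top 7.55 -0.646 70 0.008
fit [5.569 1.513 0.042 0.705]
t 8.225 a [-0.64  -0.61  -0.56  -0.49  -0.403]
-0.001 0.003 0.001 0 0 -0; 0.003 -0.011 0.001 0 0 -0; 0.009 -0.034 0.001 0 0 -0; 0.021 -0.065 0.001 0 0 -0; 0.038 -0.103 0.001 0 0 -0
```

Call:
jog_arm(
  series="-0.001 0.003 0.001 0 0 0; 0.003 -0.011 0.001 0 0 0; 0.009 -0.034 0.001 0 0 0; 0.021 -0.065 0.001 0 0 0; 0.038 -0.103 0.001 0 0 0",
)

```text
clock: 8.22
position: [0.6424, -0.1927, 0.2448]
tool_rot: [[-0.814, 0.581, -0.0], [0.581, 0.814, -0.0], [0.0, -0.0, -1.0]]
force: [-0.3, 0.0, -0.9]
gripper_width: 0.998
grip_force: 0.0
```

```bash
python3 - <<'E'
from g import *
p=measure(('top',)); follow(p,4)
E
```

```text
top 8.225 -0.429 163 0.008
fit [5.551 1.487 0.042 0.711]
t 8.775 a [-0.29  -0.181 -0.066  0.049]
0.026 -0.046 -0.001 0 0 -0; 0.057 -0.088 -0.001 0 0 -0; 0.094 -0.128 -0.001 0 0 -0; 0.136 -0.163 -0.001 0 0 -0
```

Call:
jog_arm(
  series="0.026 -0.046 -0.001 0 0 0; 0.057 -0.088 -0.001 0 0 0; 0.094 -0.128 -0.001 0 0 0; 0.136 -0.163 -0.001 0 0 0",
)

```text
clock: 8.78
position: [0.5602, -0.214, 0.2453]
tool_rot: [[-0.813, 0.582, 0.0], [0.582, 0.813, -0.0], [-0.0, 0.0, -1.0]]
force: [0.4, 0.8, 0.3]
gripper_width: 0.998
grip_force: 0.0
```

```bash
python3 - <<'E'
from g import *
p=measure(('top',)); D=np.array(json.load(open(F)));print((model(p,D[:,0])-D[:,1]).round(3)); follow(p,5)
E
```

```text
top 8.775 0.054 276 0.008
fit [5.554 1.489 0.041 0.711]
[ 0.001  0.     0.001  0.     0.003 -0.001]
t 9.45 a [0.21  0.312 0.403 0.479 0.537]
0.064 -0.041 0.001 0 0 -0; 0.108 -0.062 0.001 0 0 -0; 0.149 -0.077 0.001 0 0 -0; 0.183 -0.086 0.001 0 0 -0; 0.211 -0.091 0.001 0 0 -0
```

Call:
jog_arm(
  series="0.064 -0.041 0.001 0 0 0; 0.108 -0.062 0.001 0 0 0; 0.149 -0.077 0.001 0 0 0; 0.183 -0.086 0.001 0 0 0; 0.211 -0.091 0.001 0 0 0",
)

```text
clock: 9.45
position: [0.471, -0.1937, 0.2449]
tool_rot: [[-0.814, 0.581, 0.0], [0.581, 0.814, 0.0], [-0.0, 0.0, -1.0]]
force: [0.6, -0.1, -0.3]
gripper_width: 1.002
grip_force: 0.0
```

```bash
python3 - <<'E'
from g import *
p=measure(('top',)); D=np.array(json.load(open(F)));print((model(p,D[:,0])-D[:,1]).round(3)); follow(p,5)
E
```

```text
top 9.45 0.548 323 0.012
fit [5.555 1.491 0.038 0.709]
[ 0.001  0.001  0.001 -0.002  0.002  0.001 -0.004]
t 10.125 a [0.593 0.604 0.594 0.563 0.513]
0.026 -0.004 -0.001 0 0 -0; 0.031 -0.004 -0.001 0 0 -0; 0.026 -0.004 -0.001 0 0 -0; 0.012 -0.002 -0.001 0 0 -0; -0.011 0.002 -0.001 0 0 -0
```

Next I send two calls without a measurement between them, since the fit is good to millimetres.

Call:
jog_arm(
  series="0.026 -0.004 -0.001 0 0 0; 0.031 -0.004 -0.001 0 0 0; 0.026 -0.004 -0.001 0 0 0; 0.012 -0.002 -0.001 0 0 0; -0.011 0.002 -0.001 0 0 0",
)

```text
clock: 10.12
position: [0.4763, -0.196, 0.2452]
tool_rot: [[-0.814, 0.581, 0.0], [0.581, 0.814, -0.0], [-0.0, 0.0, -1.0]]
force: [0.8, -0.2, -0.0]
gripper_width: 0.996
grip_force: 0.0
```

```bash
python3 - <<'E'
from g import *
p=measure(('top',)); follow(p,5)
E
```

```text
top 10.125 0.515 319 0.011
fit [5.555 1.491 0.038 0.709]
t 10.8 a [0.416 0.329 0.232 0.127 0.019]
-0.045 0.011 0.001 0 0 -0; -0.084 0.024 0.001 0 0 -0; -0.127 0.043 0.001 0 0 -0; -0.17 0.067 0.001 0 0 -0; -0.211 0.097 0.001 0 0 -0
```

Call:
jog_arm(
  series="-0.045 0.011 0.001 0 0 0; -0.084 0.024 0.001 0 0 0; -0.127 0.043 0.001 0 0 0; -0.17 0.067 0.001 0 0 0; -0.211 0.097 0.001 0 0 0",
)

```text
clock: 10.8
position: [0.5677, -0.2137, 0.2444]
tool_rot: [[-0.814, 0.581, -0.0], [0.581, 0.814, -0.0], [0.0, -0.001, -1.0]]
force: [0.0, 1.1, 0.7]
gripper_width: 0.999
grip_force: 0.0
```

```bash
python3 - <<'E'
from g import *
p=measure(('top',)); t=bot.observe()['clock']+.125*np.arange(1,16)
a=model(p,t);print(t.round(3),a.round(3))
for i in range(3): plan([[*knob(x),.245,cmd()[3]] for x in a[5*i:5*i+5]])
E
```

```text
top 10.8 0.011 267 0.008
fit [5.558 1.494 0.037 0.708]
[10.975 11.1   11.225 11.35  11.475 11.6   11.725 11.85  11.975 12.1
 12.225 12.35  12.475 12.6   12.725] [-0.136 -0.237 -0.328 -0.408 -0.473 -0.52  -0.549 -0.559 -0.55  -0.522
 -0.475 -0.413 -0.337 -0.25  -0.155]
-0.054 0.051 -0.001 0 0 -0; -0.084 0.088 -0.001 0 0 -0; -0.108 0.124 -0.001 0 0 -0; -0.126 0.157 -0.001 0 0 -0; -0.139 0.185 -0.001 0 0 -0
-0.008 0.021 0.001 0 0 -0; -0.013 0.034 0.001 0 0 -0; -0.015 0.039 0.001 0 0 -0; -0.013 0.035 0.001 0 0 -0; -0.009 0.022 0.001 0 0 -0
0.008 -0.021 -0.001 0 0 -0; 0.021 -0.047 -0.001 0 0 -0; 0.038 -0.079 -0.001 0 0 -0; 0.06 -0.114 -0.001 0 0 -0; 0.088 -0.149 -0.001 0 0 -0
```

Call:
jog_arm(
  series="-0.054 0.051 -0.001 0 0 0; -0.084 0.088 -0.001 0 0 0; -0.108 0.124 -0.001 0 0 0; -0.126 0.157 -0.001 0 0 0; -0.139 0.185 -0.001 0 0 0",
)

```text
clock: 11.48
position: [0.6557, -0.1848, 0.2451]
tool_rot: [[-0.814, 0.581, -0.0], [0.581, 0.814, 0.0], [0.0, -0.0, -1.0]]
force: [0.1, 0.3, 0.3]
gripper_width: 1.001
grip_force: 0.0
```

Call:
jog_arm(
  series="-0.008 0.021 0.001 0 0 0; -0.013 0.034 0.001 0 0 0; -0.015 0.039 0.001 0 0 0; -0.013 0.035 0.001 0 0 0; -0.009 0.022 0.001 0 0 0",
)

```text
clock: 12.1
position: [0.6627, -0.1805, 0.2448]
tool_rot: [[-0.814, 0.581, -0.0], [0.581, 0.814, -0.0], [0.0, -0.0, -1.0]]
force: [-0.5, -0.1, -0.7]
gripper_width: 0.998
grip_force: 0.0
```

Call:
jog_arm(
  series="0.008 -0.021 -0.001 0 0 0; 0.021 -0.047 -0.001 0 0 0; 0.038 -0.079 -0.001 0 0 0; 0.06 -0.114 -0.001 0 0 0; 0.088 -0.149 -0.001 0 0 0",
)

```text
clock: 12.72
position: [0.5985, -0.209, 0.2452]
tool_rot: [[-0.814, 0.581, 0.0], [0.581, 0.814, -0.0], [-0.0, 0.0, -1.0]]
force: [0.3, 0.1, -0.4]
gripper_width: 1.002
grip_force: 0.0
```

```bash
python3 - <<'E'
from g import *
p=measure(('top',)); print('ext',p[0]+4*np.pi/p[1]);t=bot.observe()['clock']+.125*np.arange(1,6)
a=model(p,t);print(t.round(3),a.round(3)); th0=cmd()[3];
plan([[*knob(x),.245,th0+(th(.5)-th0)*(i+1)/5] for i,x in enumerate(a)])
t=t[-1]+.05+.125*np.arange(1,12);print(t.round(3),model(p,t).round(3))
E
```

```text
top 12.725 -0.16 234 0.008
fit [5.557 1.493 0.037 0.708]
ext 13.975177465001465
[12.9   13.025 13.15  13.275 13.4  ] [-0.018  0.081  0.177  0.266  0.345]
0.046 -0.046 0.001 0 0 -0.019; 0.083 -0.075 0.001 0 0 -0.038; 0.122 -0.1 0.001 0 0 -0.057; 0.159 -0.119 0.001 0 0 -0.076; 0.194 -0.134 0.001 0 0 -0.095
[13.575 13.7   13.825 13.95  14.075 14.2   14.325 14.45  14.575 14.7
 14.825] [0.434 0.479 0.507 0.517 0.51  0.484 0.443 0.386 0.316 0.236 0.149]
```

Call:
jog_arm(
  series="0.046 -0.046 0.001 0 0 -0.019; 0.083 -0.075 0.001 0 0 -0.038; 0.122 -0.1 0.001 0 0 -0.057; 0.159 -0.119 0.001 0 0 -0.076; 0.194 -0.134 0.001 0 0 -0.095",
)

```text
clock: 13.4
position: [0.5046, -0.2069, 0.2449]
tool_rot: [[-0.913, 0.407, 0.0], [0.407, 0.913, 0.0], [-0.0, 0.0, -1.0]]
force: [1.0, 0.4, -0.9]
gripper_width: 0.996
grip_force: 0.0
```

```bash
python3 - <<'E'
from g import *
p=measure(('top',)); t=bot.observe()['clock']+.125*np.arange(1,9)
a=model(p,t);print(t.round(3),a.round(3))
plan([[*knob(x),z,th(.5)] for x,z in zip(a,(.225,.2,.178))])
plan([[*knob(x),.178,th(.5)] for x in (a[3],a[4],.5,.495,.495)])
A=np.linspace(.495,0,16)[1:]
for i in range(3): plan([[*knob(x),.178,th(x)] for x in A[5*i:5*i+5]])
E
```

```text
top 13.4 0.349 307 0.011
fit [5.558 1.493 0.036 0.707]
[13.575 13.7   13.825 13.95  14.075 14.2   14.325 14.45 ] [0.437 0.482 0.51  0.52  0.512 0.486 0.444 0.387]
0.043 -0.005 0.049 0 0 -0; 0.064 -0.006 0.112 0 0 -0; 0.078 -0.006 0.167 0 0 -0
0.004 0 0 0 0 -0; 0.001 0 0 0 0 -0; -0.005 0 0 0 0 -0; -0.007 0 0 0 0 -0; -0.007 0 0 0 0 -0
-0.016 0.001 0 0 0 -0.018; -0.032 0.002 0 0 0 -0.034; -0.047 0.003 0 0 0 -0.05; -0.063 0.005 0 0 0 -0.066; -0.078 0.007 0 0 0 -0.081
-0.016 0 0 0 0 -0.016; -0.032 0.001 0 0 0 -0.032; -0.047 0.003 0 0 0 -0.048; -0.063 0.004 0 0 0 -0.063; -0.078 0.007 0 0 0 -0.079
-0.016 0 0 0 0 -0.016; -0.032 0.001 0 0 0 -0.032; -0.047 0.002 0 0 0 -0.048; -0.063 0.004 0 0 0 -0.063; -0.078 0.006 0 0 0 -0.079
```

Call:
jog_arm(
  series="0.043 -0.005 0.049 0 0 0; 0.064 -0.006 0.112 0 0 0; 0.078 -0.006 0.167 0 0 0",
)

```text
clock: 13.82
position: [0.4759, -0.1959, 0.1774]
tool_rot: [[-0.913, 0.408, 0.001], [0.408, 0.913, 0.0], [-0.0, 0.0, -1.0]]
force: [0.5, -0.4, 0.7]
gripper_width: 1.0
grip_force: 0.0
```

Call:
jog_arm(
  series="0.004 0 0 0 0 0; 0.001 0 0 0 0 0; -0.005 0 0 0 0 0; -0.007 0 0 0 0 0; -0.007 0 0 0 0 0",
  grip=-1,
  squeeze=30,
)

```text
clock: 14.45
position: [0.4795, -0.1983, 0.1791]
tool_rot: [[-0.913, 0.409, 0.002], [0.409, 0.913, -0.001], [-0.002, -0.0, -1.0]]
force: [-0.8, -1.8, 6.7]
gripper_width: 0.34
grip_force: 30.5
```

Caught: the opening is 0.34, the same as in the first grip. Now I swing it back to closed.

Call:
jog_arm(
  series="-0.016 0.001 0 0 0 -0.018; -0.032 0.002 0 0 0 -0.034; -0.047 0.003 0 0 0 -0.05; -0.063 0.005 0 0 0 -0.066; -0.078 0.007 0 0 0 -0.081",
)

```text
clock: 15.08
position: [0.5094, -0.2086, 0.1791]
tool_rot: [[-0.969, 0.248, 0.002], [0.248, 0.969, -0.001], [-0.003, -0.001, -1.0]]
force: [-0.5, -1.8, 6.8]
gripper_width: 0.342
grip_force: 30.5
```

Call:
jog_arm(
  series="-0.016 0 0 0 0 -0.016; -0.032 0.001 0 0 0 -0.032; -0.047 0.003 0 0 0 -0.048; -0.063 0.004 0 0 0 -0.063; -0.078 0.007 0 0 0 -0.079",
)

```text
clock: 15.7
position: [0.5404, -0.2138, 0.1791]
tool_rot: [[-0.996, 0.085, 0.002], [0.085, 0.996, -0.001], [-0.003, -0.001, -1.0]]
force: [0.1, -3.0, 5.6]
gripper_width: 0.343
grip_force: 30.4
```

Call:
jog_arm(
  series="-0.016 0 0 0 0 -0.016; -0.032 0.001 0 0 0 -0.032; -0.047 0.002 0 0 0 -0.048; -0.063 0.004 0 0 0 -0.063; -0.078 0.006 0 0 0 -0.079",
)

```text
clock: 16.32
position: [0.5717, -0.2138, 0.1792]
tool_rot: [[-0.997, -0.081, 0.003], [-0.081, 0.997, -0.001], [-0.002, -0.001, -1.0]]
force: [0.1, -1.4, 5.8]
gripper_width: 0.34
grip_force: 30.4
```

Call:
jog_arm(
  series="0 0 0 0 0 0; 0 0 0 0 0 0; 0 0 0 0 0 0",
)

```text
clock: 16.7
position: [0.5714, -0.2138, 0.1791]
tool_rot: [[-0.997, -0.079, 0.003], [-0.079, 0.997, -0.001], [-0.002, -0.001, -1.0]]
force: [0.4, -1.9, 4.9]
gripper_width: 0.344
grip_force: 30.5
```

```bash
python3 - <<'E'
from h import *
print(flap('top'),flap())
E
```

```text
(16.7, 0.00011908131904505431, 264, 0.008844813414176932) (16.75, 0.005837679608287585, 1404, 0.011565061994679708)
```

Call:
jog_arm(
  series="0 0 0 0 0 0; 0 0 0 0 0 0; 0 0 0 0 0 0; 0 0 0 0 0 0; 0 0 0 0 0 0",
  grip=1,
)

```text
clock: 17.42
position: [0.5704, -0.2128, 0.1779]
tool_rot: [[-0.997, -0.08, -0.0], [-0.08, 0.997, 0.0], [0.0, 0.0, -1.0]]
force: [0.6, -0.1, 0.2]
gripper_width: 1.0
grip_force: 0.0
```

Call:
jog_arm(
  series="0 0 -0.06 0 0 0; 0 0 -0.15 0 0 0; 0 0 -0.25 0 0 0; 0 0 -0.35 0 0 0; 0 0 -0.35 0 0 0",
)

```text
clock: 18.05
position: [0.5717, -0.2137, 0.3215]
tool_rot: [[-0.997, -0.079, 0.006], [-0.079, 0.997, -0.001], [-0.006, -0.002, -1.0]]
force: [-0.3, 0.9, -0.3]
gripper_width: 0.999
grip_force: 0.0
```

```bash
python3 - <<'E'
from h import *
import time
print([flap(n)[:2] for n in('side','top')*5])
im,_=bot.get_image('top');cv2.imwrite('pics/end.png',im[...,::-1])
E
```

```text
[(18.05, 0.04714216474821319), (18.1, 0.04260630367966181), (18.15, 0.04797395266618874), (18.2, 0.04411712737375181), (18.25, 0.04847388210931285), (18.3, 0.04315510778790105), (18.35, 0.04797984274322385), (18.4, 0.042693333636880805), (18.45, 0.04753051013219062), (18.5, 0.042164498330066864)]
```

View pics/end.png

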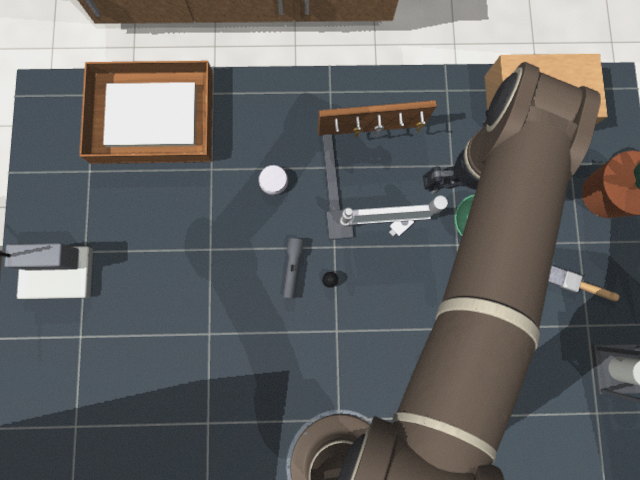

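The final top view shows the flap closed, with the knob at (440,203) as at the start, and the visible bystanders unmoved. The residual swing is about 0.025 rad and the gripper is clear above.

```bash
python3 -c "
from plant import bot
print(bot.close_job())"
```

```text
the job is handed in; nothing more can be done
None
```

The job is handed in: the flap was drawn to about 0.70 rad, guarded for over 6 s, caught, and left closed with about 0.025 rad of swing and the gripper clear above it. No verdict was returned.

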